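# Empty the can crusher's tray and make it ready again

## Robot

A 7-joint arm with a two-finger parallel gripper is mounted at the origin on the work surface. World frame = base frame: x ahead of the robot, y to its left, z up, the work surface at z = 0. Lengths are in m, angles in rad, forces in N, time in s.
With the tool pointing down it reaches from about 0.35 to 0.9 m from the base axis. Payload 8.1 kg.
Tool frame: the origin (TCP) lies between the finger pads; the fingertips stand 22 mm ahead of it and the grasp point (between the pads) lies 3 mm ahead of it; z points along the fingers, y is the line along which they close (so a half turn about z gives the same grasp; the last joint's range is limited). The gripper opens to 85 mm and grips with 20 to 120 N. Pads are 22 mm wide; open, the fingers measure 114 mm over their backs; the gripper's body (76 mm by 85 mm) begins 54 mm behind the grasp point. The pads swing forward as they close: fully open they stand 13 mm farther back than shut.
Start: joints at [-1.229, 0.434, 0.025, 1.573, -0.012, 1.134, -0.075], TCP at [0.269, 0.564, 0.253] pointing down, gripper open.
Joint ranges: [-2.62, 2.62], [-0.44, 2.09], [-1.27, 1.32], [0.08, 2.57], [-1.32, 4.46], [0.12, 2], [-2.74, 2.74]. Speed limits (rad/s): [2.22, 2.22, 3.01, 3.01, 3.14, 3.14, 3.14].

## Interface

Orientations are given as a unit quaternion [x, y, z, w].
In Python, from workcell import bot, claw, solver, get_state, cams, models gives the robot as it stands. The module is installed in compiled form; this text tells all that it offers. Calls block until the motion is done:
- bot.goto(position, orientation): joint-space move of the TCP to a pose.
- bot.movel(position, speed=0.15, rot=None, f_stop=None): straight line of the TCP; rot=None keeps the orientation; speed is the mean speed in m/s. With f_stop (N) it stops when the force on the tool has changed by that much, and returns True; else False.
- bot.movej(angles): joint-space move.
- claw.command_gripper(opening): finger opening in m; the grip force is fixed at half the most; returns when the fingers have stopped.
- bot.dwell(seconds).
- solver.inverse_kinematics(position, orientation): joint angles nearest the present ones, or None.
- get_state(): the state.
- cams.camera(name): name is "scene" or "top" or "wrist"; returns (picture, depth): 400x640x3 uint8, red, green, blue; 400x640 float32, m along the optical axis (not along the pixel's ray), 0 where there is no reading.
- cams.camera_params(name): a dict with "fx", "fy", "cx", "cy" (pixels), "R" (3x3) and "t" (3): a world point X has camera coordinates R X + t. Camera axes: x right, y down, z forward; pixel columns grow to the right and rows downward; lengths in m; the calibration is good to about 2 mm. A picture is of the moment at which its call begins: read the wrist's pose just before it. camera_params takes no time and is no camera call; for the wrist camera it gives the pose at the moment of the call.
A pose or a line that the arm cannot do raises bot.IKError and nothing moves.
- bot.sign_off(): hands the job in; it is judged then, once.
Trained networks look in the newest picture that a camera, given by its name, has taken for a name from the list of things; names that differ only in an ending like _2 or _b are one class to them, and where a whole thing is asked for, a point or a joint stands for the part that bears it (a point fixed in the world has none). Each returns a list of dicts, best first, with "confidence" (0 to 1); they miss things now and then, are a little off and sometimes report something else, mostly with a low value. They report only what shows in the picture. A call takes as long as a camera call.
- models.outline_of(camera, name): "region" (400x640 bool, what is visible of it) and "bbox" ([left, top, right, bottom] in pixels, round what is visible of it).
The state is a dict: "t": time; "qpos": joint angles; "qd": joint speeds; "joint_torque": joint torques, N m; "position": TCP position; "tool_rot": TCP orientation; "force": force on the tool from outside, world axes, zero at the start; "moment": the same for the moment, N m; "opening": finger opening in m; "grasp_force": force on a finger pad.
Only numpy, scipy, OpenCV 4.12 (cv2) and the standard library are available. Lean on these libraries where they do the work, as an engineer would, in place of code of your own. Each camera call takes 0.05 s, during which the arm holds its last target. There are 200 camera calls.

## Task

Empty the can crusher: press its red stop button in until it latches, then slide the clear guard fully open and move every crushed can from its tray into the grey crate of crushed cans. Then slide the guard fully shut and turn the tally knob back until its pointer is on the red zero mark, and only after that twist the stop button clockwise so that it comes out again. The guard must never be open while the stop button is out; leave everything else where it is.

Things in the scene. Friction and masses are not known exactly. Their poses are not given: they have to be found in the camera images.
- crusher: Benchtop can crusher, fixed. Origin on the board below its tray's centre; +x to its rear, +y left. Front at x -0.104. Right of the tray (y -0.135 to -0.245) a flat blue control side, top at 0.100, with stop button and tally knob. Behind the tray a deck (x 0.10 to 0.30) at 0.098, then press and motor (x 0.30 to 0.42, up to 0.15 high) with a feed tube (up to 0.22).
- tray (a point): Centre of the floor of the crusher's collecting tray, an open steel trough, inside 180 mm (crusher x) by 250 mm (crusher y) and 40 mm deep, walls 10 mm thick; its floor is 60 mm and its rim 100 mm above the board.
- stop (a joint): How far the red mushroom stop button is pushed in, m: 0 = out; it runs in to 0.0075 against a spring (3 N at first, 5 N fully in). From about 0.0055 on it latches: let go, it stays in, reading about 0.005. It springs out again only after its head has been twisted clockwise (arrows on the head).
- stop_turn (a joint): Twist of the stop button's head about its upright axis, rad, clockwise from above positive; 0 = rest, end stop at 1.0. A light spring (0.045 to 0.075 N m) turns it back towards 0. A latched button is freed at 0.6 or more, and rises when let go.
- stop_top (a point): Centre of the top of the stop button's red head, a disc 40 mm across and 20 mm thick on a thin neck; with the button out, the head's top is 35 mm and its underside 15 mm above a yellow plate (88 mm square, top at crusher z 0.106). Crusher x -0.045, y -0.190. The point moves with the head.
- guard (a joint): Opening of the clear sliding guard over the tray, m: 0 = shut, 0.190 = fully open (tray free). It slides towards the crusher's rear (+x) along rails, with about 2.5 N of friction, and stays where it is left.
- guard_grip (a point): Centre of the top of the guard's black grip, an upright bar 14 mm thick (crusher x), 70 mm long (crusher y) and 30 mm high on the guard's front edge; its foot stands on the guard, 109 mm above the board. Crusher x -0.087, y 0 when shut; moves with the guard.
- tally (a joint): Angle of the tally knob's pointer, rad, clockwise seen from above positive: 0 = pointer on the red zero mark, which lies at the front (crusher -x) of its white dial; black marks 0.3 rad apart. Turns freely from -0.5 to 3.5 and stays where it is left (friction 0.03 N m).
- tally_grip (a point): Centre of the top of the tally knob, on its axis: a black bar 40 mm long, 12 mm thick and 28 mm high on a round 6 mm skirt 40 mm across; skirt underside at crusher z 0.104. The bar lies along the pointer (crusher x when at zero); the end with the white line is the pointer. Crusher x 0.085, y -0.190.
- can_crate: Grey plastic crate that holds crushed cans, fixed, 300 mm (its x) by 200 mm (its y) by 120 mm high, walls 5 mm; origin at the centre of its underside. A full level layer of crushed cans (fixed) covers its floor, top at z 0.036.
- bottle_crate: A like grey crate, fixed, with six standing brown glass bottles 66 mm across, their tops 190 mm above the board. Not part of the job.
- can1: Crushed slim can (red and silver), a flat disc 53 mm across and 30 mm high, about 25 g, lying flat in the tray under the guard; origin at the centre of its underside. May be absent.
- can2: Crushed slim can (blue and silver), a flat disc 53 mm across and 30 mm high, about 25 g, lying flat in the tray under the guard; origin at the centre of its underside. May be absent.
- can3: Crushed slim can (green and silver), a flat disc 53 mm across and 30 mm high, about 25 g, lying flat in the tray under the guard; origin at the centre of its underside. May be absent.
- can4: Crushed slim can (plain silver), a flat disc 53 mm across and 30 mm high, about 25 g, lying flat in the tray under the guard; origin at the centre of its underside. May be absent.
- mug: White ceramic mug, 82 mm across, 95 mm tall, standing, handle on its +y side; origin at the centre of its foot. Not part of the job.
- jar_lid: Steel jar lid, 70 mm across, 13 mm high, lying flat; origin at the centre of its underside. Not part of the job.
- pet_bottle: Green PET bottle with green twist cap, 220 mm long, 63 mm across, lying along its own x axis with the cap at +x; origin at the underside of its middle. Not part of the job.
- whole_can: Uncrushed slim drinks can, aluminium and yellow, 53 mm across, 134 mm tall, standing; origin at the centre of its foot. Not part of the job.
- jar: Empty glass jar, 72 mm across, 100 mm tall, standing; origin at the centre of its foot. Not part of the job.
- brush: Small wooden hand brush, 160 mm long, lying along its own x axis; origin at the underside of its middle. Not part of the job.

How it is judged:
By the outcome, as a careful person would: the job done as asked, in the order asked, and still so for the second after the job is handed in, with the robot touching nothing.
Of can1, can2, can3, can4 only 2 to 4 are there at a start; the rules pass over those that are not, and their reading is None.
At some moment in a run one of can1, can2, can3, can4 may be knocked a few centimetres aside while the robot is not near it.
It also fails if it takes over 210 s, if anything falls off the work surface, if the arm or the gripper's body presses on something with over 40 N, if the wrist force passes 120 N, or if a joint passes its speed limit or range.

## Working session

There is one attempt and no reset: what is moved stays moved. The work goes in short steps, each a Python script; the robot and the scene stay as the last script left them, time stands still between calls to the robot, and variables do not carry over. Pictures are saved under pics/ and viewed, at most 14 in all, crops included, and the job is handed in when it is done.

```bash
mkdir -p pics; cat > h.py <<'E'
import numpy as np, cv2
from workcell import bot, claw, solver, get_state, cams, models
from scipy.spatial.transform import Rotation as Rn
def shot(name, fn=None):
    P=cams.camera_params(name); im,d=cams.camera(name)
    if fn: cv2.imwrite('pics/'+fn, im[:,:,::-1])
    return im,d,P
def cloud(d,P):
    v,u=np.mgrid[0:400,0:640]
    c=np.stack([(u-P['cx'])/P['fx']*d,(v-P['cy'])/P['fy']*d,d],-1)
    return (c-np.array(P['t']))@np.array(P['R'])
def proj(X,P):
    c=np.array(P['R'])@np.array(X)+np.array(P['t']); return c[0]/c[2]*P['fx']+P['cx'],c[1]/c[2]*P['fy']+P['cy']
E
python3 - <<'E'
from h import *
s=get_state(); print(s)
for n in('scene','top'):
    im,d,P=shot(n,n+'0.png'); C=cloud(d,P); print(n,np.round(-np.array(P['R']).T@P['t'],3))
    for k in ['crusher','stop','guard_grip','tally_grip','can_crate','bottle_crate','can1','can2','can3','can4','mug','whole_can','jar','pet_bottle','jar_lid','brush']:
        for o in models.outline_of(n,k)[:2]:
            m=o['region']&(d>0)
            print(k,round(o['confidence'],2),[int(b) for b in o['bbox']],np.round(np.median(C[m],0),3) if m.any() else None, m.sum())
E
```

```text
{'t': 0.0, 'qpos': array([-1.22859259,  0.43520236,  0.02498242,  1.57411142, -0.01159789,
        1.13399089, -0.07512573]), 'qd': array([ 2.66351815e-05,  8.87816152e-04, -1.63378708e-03, -3.76931807e-05,
       -1.46810640e-03, -1.79061609e-03,  1.06242247e-03]), 'joint_torque': array([-3.28176066e-04, -6.70463848e+01,  1.02494571e+00, -3.16218209e+01,
        1.56052230e-02,  1.24427563e-02,  1.42187378e-05]), 'position': array([0.26877527, 0.5637295 , 0.25253332]), 'tool_rot': array([ 2.20623309e-01,  9.75358776e-01, -7.77102063e-04, -9.99873500e-05]), 'force': array([0.26974222, 0.28673729, 0.03915959]), 'moment': array([ 0.01703176,  0.02627154, -0.01390187]), 'grasp_force': 0.0, 'opening': 0.08522377610360138}
scene [ 1.556 -0.577  0.885]
crusher 0.87 [255, 177, 459, 346] [ 0.787 -0.064  0.104] 19842
crusher 0.57 [227, 206, 256, 224] [ 0.319 -0.193  0.018] 256
guard_grip 0.95 [288, 176, 394, 228] [0.53  0.051 0.11 ] 3156
tally_grip 0.59 [290, 221, 302, 237] [ 0.608 -0.14   0.123] 190
can_crate 0.91 [371, 147, 479, 224] [0.511 0.428 0.072] 5015
bottle_crate 0.81 [146, 197, 253
[... 727 characters left out ...]
5
bottle_crate 0.54 [355, 202, 364, 216] [ 0.47  -0.126  0.141] 136
can1 0.38 [198, 266, 228, 289] [0.249 0.328 0.099] 494
can2 0.38 [198, 266, 228, 289] [0.249 0.328 0.099] 494
can3 0.38 [198, 266, 228, 289] [0.249 0.328 0.099] 494
can4 0.38 [198, 266, 228, 289] [0.249 0.328 0.099] 494
mug 0.75 [201, 113, 234, 148] [0.729 0.335 0.04 ] 703
whole_can 0.78 [420, 274, 444, 292] [ 0.244 -0.338  0.129] 388
jar 0.76 [198, 265, 224, 291] [0.249 0.328 0.099] 507
pet_bottle 0.8 [397, 127, 472, 145] [ 0.706 -0.392  0.056] 1055
jar_lid 0.58 [242, 249, 260, 269] [0.312 0.213 0.013] 337
jar_lid 0.24 [355, 159, 367, 173] [ 0.599 -0.131  0.125] 116
brush 0.89 [351, 253, 403, 270] [ 0.311 -0.176  0.019] 456
```

```bash
python3 - <<'E'
import cv2
a=cv2.imread('pics/top0.png')[40:300,110:500]; cv2.imwrite('pics/top0c.png',cv2.resize(a,(780,520),interpolation=cv2.INTER_CUBIC))
E
```

```text
(no output)
```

View pics/top0c.png

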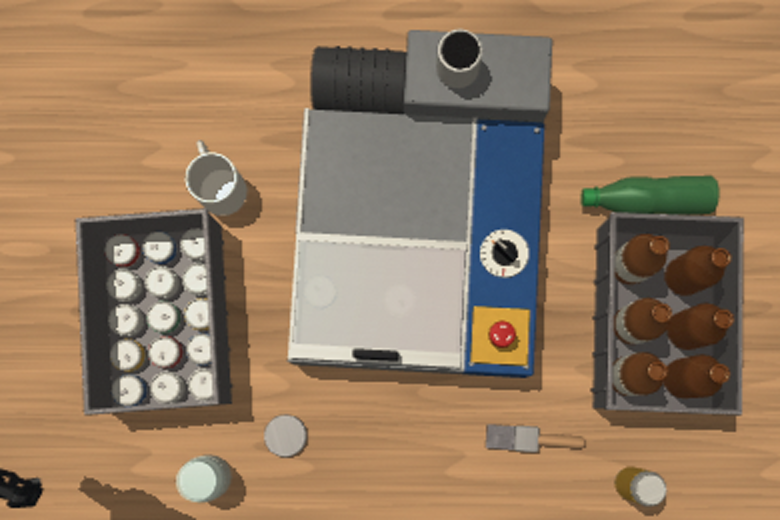

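View pics/scene0.png

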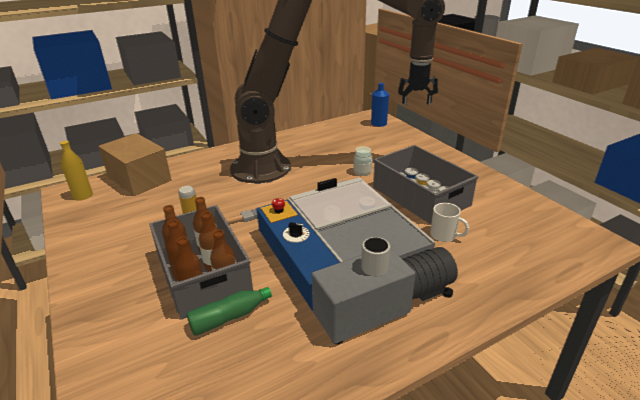

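The top view shows two discs under the guard, at crop positions (320,291) and (400,299). The stop is at (502,334), the knob at (505,253) and the grip at (376,354). Next is a closer look with the wrist camera.

```bash
cat >> h.py <<'E'
def down(yaw): return (Rn.from_euler('z',yaw)*Rn.from_euler('x',np.pi)).as_quat()
E
python3 - <<'E'
from h import *
s=get_state()
cands=[]
p=[0.50,-0.03,0.42]
for y in np.arange(-np.pi,np.pi,np.pi/8):
    q=solver.inverse_kinematics(p,down(y))
    if q is not None: cands.append((np.abs(np.array(q)-s['qpos']).max(),y,np.round(q,2)))
for c in cands: print(c)
P=cams.camera_params('wrist'); 
c=-np.array(P['R']).T@P['t']; R=Rn.from_quat(s['tool_rot']).as_matrix()
print('cam in tool',R.T@(c-s['position']),R.T@np.array(P['R']).T,P['fx'])
E
```

```text
(np.float64(1.6857920592286129), np.float64(-3.141592653589793), array([-0.53,  0.12,  0.57,  1.61, -0.07,  1.42,  1.61]))
(np.float64(2.0666239009206278), np.float64(-2.748893571891069), array([-0.47,  0.12,  0.5 ,  1.61, -0.06,  1.42,  1.99]))
(np.float64(2.449211653444187), np.float64(-2.356194490192345), array([-0.42,  0.12,  0.43,  1.61, -0.05,  1.42,  2.37]))
(np.float64(2.5291765265535324), np.float64(-1.9634954084936207), array([ 0.78,  0.29, -1.07,  1.52,  0.25,  1.48,  2.45]))
(np.float64(2.484755938536643), np.float64(-1.1780972450961724), array([-0.99,  0.19,  1.16,  1.64, -0.17,  1.43, -2.56]))
(np.float64(2.0920568568379188), np.float64(-0.7853981633974483), array([-0.99,  0.19,  1.16,  1.64, -0.17,  1.43, -2.17]))
(np.float64(1.79575904134969), np.float64(-0.39269908169872414), array([-0.76,  0.14,  0.84,  1.63, -0.1 ,  1.42, -1.87]))
(np.float64(1.385205743045112), np.float64(0.0), array([-0.82,  0.14,  0.92,  1.63, -0.12,  1.43, -1.46]))
(np.float64(1.014752213874298), np.float64(0.39269908169872414), array([-0.75,  0.13,  0.82,  1.63, -0.1 ,  1.42, -1.09]))
(np.floa
[... 249 characters left out ...]
0.7421318778966807), np.float64(1.5707963267948966), array([-0.7 ,  0.13,  0.77,  1.62, -0.09,  1.42,  0.08]))
(np.float64(0.7065357933067087), np.float64(1.9634954084936211), array([-0.67,  0.13,  0.73,  1.62, -0.09,  1.42,  0.46]))
(np.float64(0.922665313529723), np.float64(2.356194490192345), array([-0.64,  0.13,  0.69,  1.62, -0.08,  1.42,  0.85]))
(np.float64(1.3081783619149616), np.float64(2.7488935718910685), array([-0.61,  0.13,  0.65,  1.62, -0.08,  1.42,  1.23]))
cam in tool [ 0.08026463  0.00068703 -0.1208957 ] [[-6.04065624e-06 -9.49051265e-01 -3.15121716e-01]
 [ 9.99999984e-01 -6.27057577e-05  1.69681491e-04]
 [-1.80796379e-04 -3.15121710e-01  9.49051250e-01]] 355.32737237741287
```

```bash
python3 - <<'E'
from h import *
s=get_state()
bot.movel([0.269,0.564,0.42],speed=0.2)
bot.goto([0.50,-0.03,0.42],down(np.pi/2))
bot.goto([0.53,-0.02,0.42],down(0))
bot.dwell(0.3)
im,d,P=shot('wrist','w1.png'); C=cloud(d,P); np.savez('w1.npz',im=im,C=C)
for k in ['stop','guard_grip','tally_grip']:
    for o in models.outline_of('wrist',k)[:2]:
        m=o['region']&(d>0); print(k,round(o['confidence'],2),[int(b) for b in o['bbox']],np.round(np.median(C[m],0),3))
h=im.astype(int)
red=(h[:,:,0]>120)&(h[:,:,1]<60)&(h[:,:,2]<60)&(C[:,:,2]>0.135)
blue=(h[:,:,2]>100)&(h[:,:,0]<60)&(abs(C[:,:,2]-0.1)<0.004)
yel=(h[:,:,0]>180)&(h[:,:,2]<90)&(h[:,:,1]>120)&(abs(C[:,:,2]-0.106)<0.005)
blk=(h.max(2)<60)&(C[:,:,2]>0.13)&(C[:,:,2]<0.145)
for n,m in(('red',red),('blue',blue),('yel',yel),('blk',blk)):
    if m.sum()<20: print(n,m.sum());continue
    X=C[m]; r=cv2.minAreaRect(X[:,:2].astype(np.float32)*1000); print(n,m.sum(),X.mean(0).round(4),(X.min(0)/2+X.max(0)/2).round(4),r)
print(get_state()['t'])
E
```

```text
stop 0.67 [389, 189, 426, 223] [ 0.476 -0.127  0.141]
guard_grip 0.91 [141, 68, 369, 238] [0.537 0.059 0.11 ]
guard_grip 0.72 [391, 190, 429, 225] [ 0.476 -0.127  0.141]
tally_grip 0.62 [403, 77, 439, 114] [ 0.603 -0.132  0.118]
red 235 [ 0.4858 -0.1263  0.1423] [ 0.5437 -0.0835  0.3388] ((535.0674438476562, -73.65206909179688), (184.68490600585938, 30.810218811035156), 44.702232360839844)
blue 11188 [ 0.6156 -0.1363  0.1004] [ 0.5611 -0.1344  0.1002] ((561.2010498046875, -134.7199249267578), (104.32444763183594, 287.49285888671875), 87.18453979492188)
yel 2155 [ 0.4955 -0.1276  0.1063] [ 0.5368 -0.1303  0.1067] ((535.5823974609375, -132.20562744140625), (86.20958709716797, 167.78074645996094), 87.35613250732422)
blk 959 [ 0.4994 -0.0084  0.1377] [ 0.5272 -0.0281  0.1357] ((514.818115234375, -30.51171875), (49.98881912231445, 288.9607238769531), 38.017173767089844)
6.7833
```

View pics/w1.png

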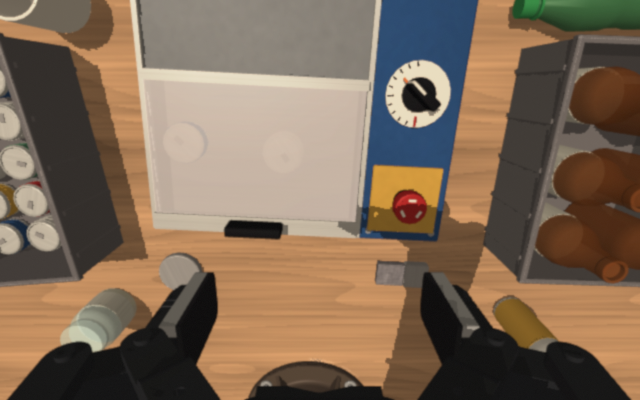

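```bash
python3 - <<'E'
from h import *
z=np.load('w1.npz'); im=z['im'];C=z['C'];h=im.astype(int)
def win(m,l,t,r,b):
    w=np.zeros(m.shape,bool); w[t:b,l:r]=1; return m&w
Z=C[:,:,2]
red=win((Z>0.137)&(Z<0.147)&(h[:,:,0]>h[:,:,1]+40),380,180,440,235)
grip=win((Z>0.134)&(Z<0.145),215,210,300,245)
tal=win((Z>0.128)&(Z<0.145)&(h.max(2)<255),395,70,445,120)
dial=win((Z>0.100)&(Z<0.112)&(h.min(2)>150),380,55,455,130)
yel=win((abs(Z-0.106)<0.004)&(h[:,:,0]>150)&(h[:,:,2]<100),360,160,450,245)
for n,m in(('red',red),('grip',grip),('tal',tal),('dial',dial),('yel',yel)):
    X=C[m]; c=X[:,:2].astype(np.float32)*1000; print(n,m.sum(),X.mean(0).round(4),cv2.minEnclosingCircle(c),cv2.minAreaRect(c))
im=cv2.resize(im[50:250,340:460,::-1],(480,800)[::1],interpolation=cv2.INTER_CUBIC)[:590]; cv2.imwrite('pics/w1c.png',im)
E
```

```text
red 751 [ 0.4749 -0.1283  0.1409] ((473.67584228515625, -128.97535705566406), 19.79347038269043) ((474.01312255859375, -128.90151977539062), (38.33641052246094, 37.76183319091797), 88.83153533935547)
grip 629 [0.4423 0.0617 0.1386] ((442.01025390625, 62.1328125), 34.674739837646484) ((441.6733093261719, 62.07769775390625), (68.7728042602539, 14.533088684082031), 87.56986999511719)
tal 479 [ 0.6034 -0.1343  0.1375] ((602.6170043945312, -134.52468872070312), 20.454355239868164) ((603.5091552734375, -135.19839477539062), (40.55238342285156, 12.255574226379395), 47.11308670043945)
dial 2036 [ 0.6061 -0.1352  0.1043] ((603.5603637695312, -136.1271209716797), 38.046142578125) ((603.66650390625, -135.86671447753906), (74.25364685058594, 74.37828826904297), 2.0142505168914795)
yel 2264 [ 0.495  -0.1274  0.1062] ((487.01806640625, -129.7219696044922), 51.71314239501953) ((483.6920471191406, -129.50979614257812), (86.82548522949219, 67.33557891845703), 87.26011657714844)
```

View pics/w1c.png

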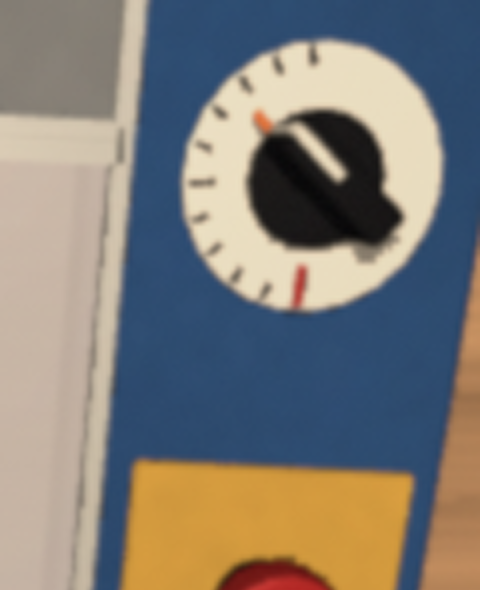

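The pointer is up-left, at about 2.27 rad. The crusher's yaw is about -2.75°. Now I press the stop.

```bash
cat >> h.py <<'E'
YAW=-0.048; Rc=Rn.from_euler('z',YAW).as_matrix()[:2,:2]
_pts=[((-.045,-.19),(.4738,-.1290)),((.085,-.19),(.6032,-.1352)),((-.087,0),(.4419,.0621))]
_O=np.array([np.array(w)-Rc@np.array(l) for l,w in _pts]); O=_O.mean(0)
def W(x,y,z): return np.r_[O+Rc@np.array([x,y]),z]
E
python3 - <<'E'
from h import *
from h import _O
print(_O.round(4),O.round(4))
for loc in ((-.045,-.19,.25),(.085,-.19,.25),(-.087,0,.25),(.103,0,.25),(0.07,0.1,.1)):
    print(loc,[round(y,2) for y in np.arange(-2.4,4.3,.2) if solver.inverse_kinematics(W(*loc),down(y)) is not None])
claw.command_gripper(0.0)
p=W(-.045,-.19,.25)
bot.goto(p,down(0.0)); p[2]=.18; bot.movel(p,0.1); bot.dwell(.2)
f0=get_state()['force']
p[2]=.150; r=bot.movel(p,0.012,f_stop=12)
s=get_state(); print(r,s['position'],s['force']-f0,s['opening'])
p[2]=.25; bot.movel(p,0.1)
p=W(0.09,-0.05,.42); bot.goto(p,down(YAW)); bot.dwell(.2)
im,d,P=shot('wrist','w2.png'); C=cloud(d,P); h=im.astype(int)
u,v=proj(W(-.045,-.19,.136),P); print(u,v)
m=np.zeros((400,640),bool); m[max(0,int(v-25)):int(v+25),int(u-30):int(u+30)]=1
m&=(h[:,:,0]>h[:,:,1]+40)&(h[:,:,2]<90)&(C[:,:,2]>.125)&(C[:,:,2]<.15)
X=C[m]; print(m.sum(),np.median(X,0),cv2.minEnclosingCircle(X[:,:2].astype(np.float32)*1000),get_state()['t'])
E
```

```text
[[0.5279 0.0586]
 [0.5274 0.0587]
 [0.5288 0.0579]] [0.528  0.0584]
(-0.045, -0.19, 0.25) [np.float64(-2.4), np.float64(-2.2), np.float64(-2.0), np.float64(-1.8), np.float64(-1.6), np.float64(-1.4), np.float64(-1.2), np.float64(-1.0), np.float64(-0.8), np.float64(-0.6), np.float64(-0.4), np.float64(-0.2), np.float64(0.0), np.float64(0.2), np.float64(0.4), np.float64(0.6), np.float64(0.8), np.float64(1.0), np.float64(1.2), np.float64(1.4), np.float64(1.6), np.float64(1.8), np.float64(2.0), np.float64(2.2), np.float64(2.4), np.float64(2.6), np.float64(2.8), np.float64(3.0), np.float64(3.2), np.float64(3.4), np.float64(3.6), np.float64(3.8), np.float64(4.0), np.float64(4.2)]
(0.085, -0.19, 0.25) [np.float64(-2.4), np.float64(-2.2), np.float64(-2.0), np.float64(-1.8), np.float64(-1.6), np.float64(-1.4), np.float64(-1.2), np.float64(-1.0), np.float64(-0.8), np.float64(-0.6), np.float64(-0.4), np.float64(-0.2), np.float64(0.0), np.float64(0.2), np.float64(0.4), np.float64(0.6), np.float64(0.8), np.float64(1.0), np.float64(1.2), np.float64(1.4), np.float64(1.6), np.float64(1.8), np.float64(
[... 1570 characters left out ...]
, np.float64(-0.8), np.float64(-0.6), np.float64(-0.4), np.float64(-0.2), np.float64(0.0), np.float64(0.2), np.float64(0.4), np.float64(0.6), np.float64(0.8), np.float64(1.0), np.float64(1.2), np.float64(1.4), np.float64(1.6), np.float64(1.8), np.float64(2.0), np.float64(2.2), np.float64(2.4), np.float64(2.6), np.float64(2.8), np.float64(3.0), np.float64(3.2), np.float64(3.4), np.float64(3.6), np.float64(3.8), np.float64(4.0), np.float64(4.2)]
True [ 0.47410123 -0.12928546  0.15551587] [-2.39850024  1.2500789   9.73832203] -0.0005074811528520684
428.4610444627224 265.3832145332001
727 [ 0.4770826  -0.12712696  0.13595518] ((473.9573059082031, -128.63253784179688), 19.970298767089844) 13.6417
```

The head's top is now 5 mm lower, so the stop is latched. Next I open the guard.

```bash
python3 - <<'E'
from h import *
claw.command_gripper(0.05)
yw=YAW+np.pi/2
p=W(-.087,0,.25); bot.goto(p,down(yw)); p[2]=.141; bot.movel(p,0.1)
claw.command_gripper(0.0); s=get_state(); print('op',s['opening'],s['force'])
f0=s['force']
r=bot.movel(W(.105,0,.141),0.08,f_stop=25)
s=get_state(); g=Rc.T@(s['position'][:2]-O); print(r,g,s['force']-f0)
claw.command_gripper(0.05)
p=s['position'].copy(); p[2]=.25; bot.movel(p,0.15)
bot.goto(W(0.0,0,.42),down(YAW)); bot.dwell(.2)
im,d,P=shot('wrist','w3.png'); C=cloud(d,P); np.savez('w3.npz',im=im,C=C)
for k in ['can1','can2','can3','can4','guard_grip']:
    for o in models.outline_of('wrist',k)[:5]:
        m=o['region']&(d>0); X=C[m]; print(k,round(o['confidence'],2),[int(b) for b in o['bbox']],np.round(np.median(X,0),3), (Rc.T@(np.median(X,0)[:2]-O)).round(3))
print(get_state()['t'])
E
```

```text
op 0.012511100844033094 [-0.84338097 -0.1363205   5.54757124]
False [ 0.10217678 -0.00035736] [-13.65512292  -1.1650742   11.02591362]
can1 0.98 [322, 131, 361, 169] [0.533 0.028 0.089] [ 0.006 -0.03 ]
can1 0.83 [222, 121, 261, 161] [0.545 0.151 0.089] [0.013 0.094]
can1 0.72 [200, 0, 436, 79] [0.661 0.051 0.11 ] [ 0.133 -0.001]
can2 0.98 [322, 131, 361, 169] [0.533 0.028 0.089] [ 0.006 -0.03 ]
can2 0.83 [222, 121, 261, 161] [0.545 0.151 0.089] [0.013 0.094]
can2 0.72 [200, 0, 436, 79] [0.661 0.051 0.11 ] [ 0.133 -0.001]
can3 0.98 [322, 131, 361, 169] [0.533 0.028 0.089] [ 0.006 -0.03 ]
can3 0.83 [222, 121, 261, 161] [0.545 0.151 0.089] [0.013 0.094]
can3 0.72 [200, 0, 436, 79] [0.661 0.051 0.11 ] [ 0.133 -0.001]
can4 0.98 [322, 131, 361, 169] [0.533 0.028 0.089] [ 0.006 -0.03 ]
can4 0.83 [222, 121, 261, 161] [0.545 0.151 0.089] [0.013 0.094]
can4 0.72 [200, 0, 436, 79] [0.661 0.051 0.11 ] [ 0.133 -0.001]
22.725
```

View pics/w3.png

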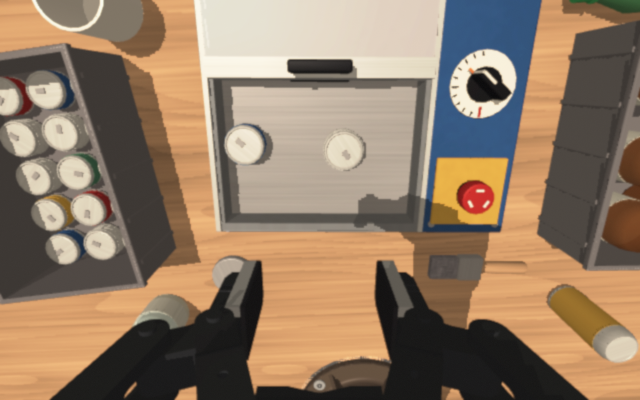

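The picture shows two cans, at (246,144) and (345,150), and the guard is fully open. Now I measure the cans and the crate and pick the first can.

```bash
cat >> h.py <<'E'
def crate():
    im,d,P=shot('top'); C=cloud(d,P); X=C.reshape(-1,3)
    m=(X[:,2]>.112)&(X[:,2]<.126)&(X[:,0]>.3)&(X[:,0]<.72)&(X[:,1]>.27)&(X[:,1]<.58)
    return cv2.minAreaRect(X[m][:,:2].astype(np.float32))
def cans():
    im,d,P=shot('wrist'); C=cloud(d,P); L=(C[:,:,:2]-O)@Rc
    m=(C[:,:,2]>.080)&(C[:,:,2]<.0965)&(abs(L[:,:,0])<.082)&(abs(L[:,:,1])<.122)
    n,lab,st,_=cv2.connectedComponentsWithStats(m.astype(np.uint8)); out=[]
    for i in range(1,n):
        if st[i,4]<150: continue
        c,r=cv2.minEnclosingCircle((L[(lab==i)&(C[:,:,2]>.086)]*1000).astype(np.float32)); out.append((c[0]/1000,c[1]/1000,r/1000,int(st[i,4])))
    return out
E
python3 - <<'E'
from h import *
print(crate()); print(cans())
E
```

```text
((0.5062985420227051, 0.41794073581695557), (0.30674606561660767, 0.20870935916900635), 4.819996356964111)
[(0.011478081703186035, 0.09540145874023437, 0.025216135025024414, 1290), (0.0043759942054748535, -0.031188312530517577, 0.025432573318481446, 1275)]
```

```bash
cat >> h.py <<'E'
CY=np.deg2rad(4.8); CO=np.array([.506,.418]); RC=Rn.from_euler('z',CY).as_matrix()[:2,:2]
def pick(x,y):
    claw.command_gripper(.085)
    bot.goto(W(x,y,.22),down(YAW+np.pi/2))
    print('down stop',bot.movel(W(x,y,.083),.1,f_stop=15))
    claw.command_gripper(0.0); s=get_state(); print('grasp',s['opening'],s['grasp_force'])
    bot.movel(W(x,y,.27),.15); s=get_state(); print('held',s['opening'],s['grasp_force'])
    return s['opening']>.03
def place(cx,cy):
    q=CO+RC@np.array([cx,cy]); yw=CY+np.pi/2
    bot.goto(np.r_[q,.27],down(yw))
    print('down stop',bot.movel(np.r_[q,.075],.12,f_stop=10), get_state()['position'])
    claw.command_gripper(.075); bot.movel(np.r_[q,.27],.2)
E
python3 - <<'E'
from h import *
if pick(.0115,.0954):
    place(.06,0)
    bot.goto(W(0,0,.42),down(YAW)); bot.dwell(.2); print(cans())
print(get_state()['t'])
E
```

```text
down stop False
grasp 0.05093772647149192 61.89592480659485
held 0.05094731848521045 62.281333208084106
down stop False [0.56617232 0.42326994 0.07574856]
[(0.004338504314422608, -0.030824163436889648, 0.02516353416442871, 1277)]
33.8833
```

```bash
python3 - <<'E'
from h import *
if pick(.0043,-.031):
    place(-.06,0)
    bot.goto(W(0,0,.42),down(YAW)); bot.dwell(.2); print(cans())
im,d,P=shot('wrist','w4.png'); im,d,P=shot('top','top4.png')
cv2.imwrite('pics/top4c.png',cv2.resize(im[100:280,120:400,::-1],(784,504),interpolation=cv2.INTER_CUBIC))
print(get_state()['t'])
E
```

```text
down stop False
grasp 0.05076421639287967 61.67718529701233
held 0.0508516343098872 62.26910948753357
down stop False [0.44651906 0.41327555 0.07561942]
[]
45.45
```

View pics/w4.png

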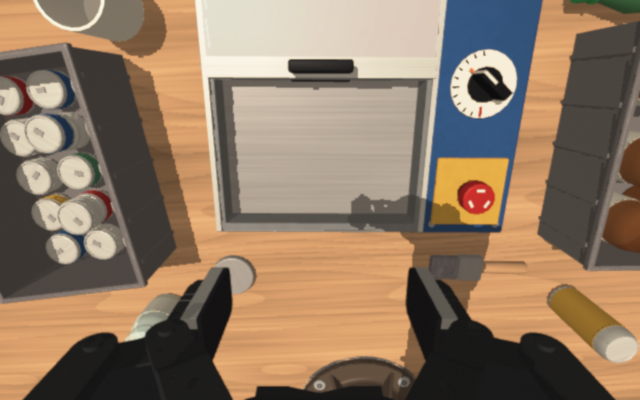

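View pics/top4c.png

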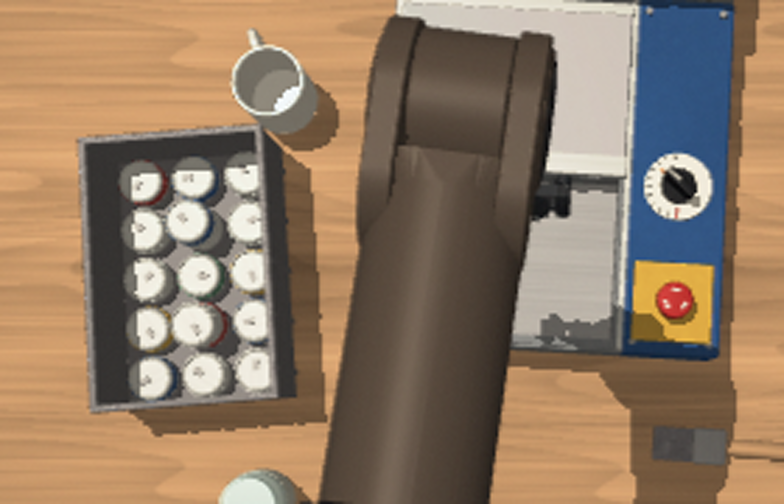

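The tray is empty. Both cans lie flat in the crate, at crop positions (190,222) and (198,326). Now I shut the guard and turn the knob.

```bash
python3 - <<'E'
from h import *
claw.command_gripper(0.05)
yw=YAW+np.pi/2
p=W(.1022,0,.25); bot.goto(p,down(yw)); p[2]=.141; bot.movel(p,0.1)
claw.command_gripper(0.0); s=get_state(); print('op',s['opening'])
f0=s['force']; r=bot.movel(W(-.0895,0,.141),0.08,f_stop=25); bot.dwell(.2)
s=get_state(); print(r,Rc.T@(s['position'][:2]-O),s['force']-f0)
claw.command_gripper(0.05)
p=s['position'].copy(); p[2]=.25; bot.movel(p,0.15)
# look
bot.goto(W(0.06,-0.05,.42),down(YAW)); bot.dwell(.2)
im,d,P=shot('wrist','w5.png'); C=cloud(d,P); L=(C[:,:,:2]-O)@Rc; Z=C[:,:,2]
m=(Z>.131)&(Z<.146)&(abs(L[:,:,0]+.06)<.06)&(abs(L[:,:,1])<.05)
print('grip',cv2.minAreaRect((L[m]*1000).astype(np.float32)))
m=(Z>.128)&(Z<.145)&(abs(L[:,:,0]-.085)<.03)&(abs(L[:,:,1]+.19)<.03)
print('tally',cv2.minAreaRect((L[m]*1000).astype(np.float32)))
m=(Z>.132)&(Z<.15)&(abs(L[:,:,0]+.045)<.03)&(abs(L[:,:,1]+.19)<.03)
print('stop',np.median(Z[m]),cv2.minEnclosingCircle((L[m]*1000).astype(np.float32)))
print(get_state()['t'])
E
```

```text
op 0.012597833103443624
False [-0.0881553   0.00046975] [ 8.56846753  2.34524547 -2.94453807]
grip ((-86.50559997558594, -5.666255950927734), (14.356534957885742, 57.915035247802734), 0.8593118786811829)
tally ((84.99418640136719, -189.40855407714844), (39.69023513793945, 12.304804801940918), 50.02074432373047)
stop 0.13627163104885098 ((-45.29851150512695, -189.82061767578125), 19.799243927001953)
54.3
```

The guard is shut and the stop is still latched. The knob bar is at 50° in the crusher frame, so it needs 130° counterclockwise.

```bash
cat >> h.py <<'E'
def look_tally(fn):
    bot.goto(W(0.06,-0.1,.38),down(YAW)); bot.dwell(.3)
    im,d,P=shot('wrist',fn); C=cloud(d,P); L=(C[:,:,:2]-O)@Rc; Z=C[:,:,2]
    m=(Z>.130)&(Z<.145)&(abs(L[:,:,0]-.085)<.03)&(abs(L[:,:,1]+.19)<.03)
    print('tally',cv2.minAreaRect((L[m]*1000).astype(np.float32)))
    m=(Z>.130)&(Z<.15)&(abs(L[:,:,0]+.045)<.03)&(abs(L[:,:,1]+.19)<.03)
    print('stop',np.median(Z[m]))
    return im,P
def turn(a):
    q=np.array(get_state()['qpos']); q[6]+=a; bot.movej(q); bot.dwell(.2)
E
python3 - <<'E'
from h import *
claw.command_gripper(0.04)
p=W(.085,-.1897,.22); bot.goto(p,down(YAW+np.deg2rad(50))); p[2]=.138
print(bot.movel(p,.1,f_stop=15))
claw.command_gripper(0.); s=get_state(); print(s['opening'],s['force'],s['qpos'])
turn(np.deg2rad(130)); s=get_state(); print(s['force'],s['moment'],s['position']-p,Rn.from_quat(s['tool_rot']).as_euler('xyz'))
claw.command_gripper(0.04); p[2]=.22; bot.movel(p,.15)
im,P=look_tally('w6.png')
u,v=map(int,proj(W(.085,-.19,.13),P)); c=im[max(0,v-40):v+40,u-50:u+50,::-1]; cv2.imwrite('pics/w6c.png',cv2.resize(c,None,fx=5,fy=5,interpolation=cv2.INTER_CUBIC))
print(get_state()['t'])
E
```

```text
False
0.010732447583394878 [-2.45709993  1.83320422  6.23813288] [-0.29903382  0.60486999  0.6585604   1.75622977 -0.44822566  0.93529802
 -0.20013979]
[-12.80916998  -2.63421244   8.94655436] [-0.3851378   2.70572131 -0.00411081] [-0.00345927 -0.00107625  0.0008071 ] [ 3.14094048 -0.00534288  3.09177717]
tally ((84.17264556884766, -190.34658813476562), (12.537625312805176, 40.38232421875), 89.65559387207031)
stop 0.13621303690375375
63.2333
```

View pics/w6c.png

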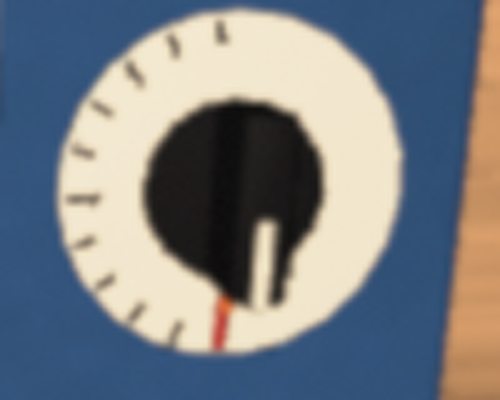

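The tally bar lies on the red mark, within 0.4° of it. Now I twist the stop button clockwise.

```bash
python3 - <<'E'
from h import *
claw.command_gripper(0.06)
p=W(-.045,-.19,.22); bot.goto(p,down(YAW+.8)); p[2]=.132
print(bot.movel(p,.08,f_stop=10))
claw.command_gripper(0.); s=get_state(); print(s['opening'],s['force'],s['position'])
turn(-.82); s=get_state(); print(s['opening'],s['force'],s['moment'],s['position'])
claw.command_gripper(0.06); bot.dwell(.3); p[2]=.22; bot.movel(p,.1)
im,P=look_tally('w7.png'); print(get_state()['t'])
E
```

```text
False
0.038137415071040966 [-2.92161605  1.45700548  3.79060734] [ 0.47389844 -0.12888736  0.13222685]
0.03803225017659973 [-1.91541338 -6.46405467  3.67983275] [-1.4604473   0.26535366  0.07810553] [ 0.47417656 -0.13002539  0.13249496]
tally ((83.97217559814453, -190.24935913085938), (12.39411449432373, 40.7750244140625), 89.65998077392578)
stop 0.14075680877094998
69.9
```

View pics/w7.png

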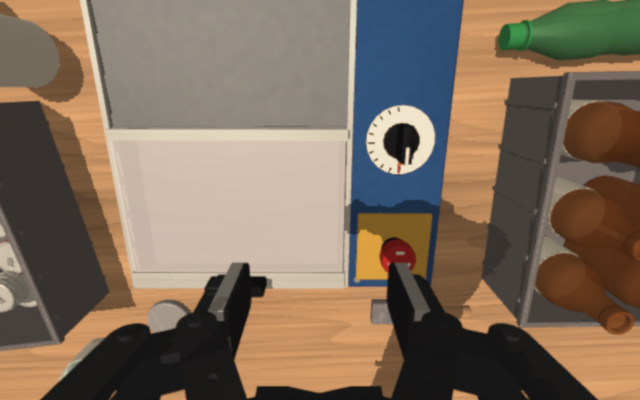

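The stop head at (397,252) is out, with its top back at z 0.141. The guard is shut and the pointer is at zero, so I hand in.

```bash
python3 -c "
from h import *
print(bot.sign_off())"
```

```text
the job is handed in; nothing more can be done
None
```

The job is handed in: both crushed cans are in the grey crate, the guard was shut and the tally knob at zero, then the stop button was twisted and came out; the judge's verdict was not shown.

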